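# Rock test of a heat-warped disc

### The job

The red-rimmed steel disc has bowed on the burner; show it with the straightedge. Lay the straightedge flat across the middle of the red-rimmed disc, centred on it, and let go; then with the fingers press its red end down until it plainly tips, and after that press its blue end down until it plainly tips the other way. Leave it lying level and centred across the disc, without pushing the disc away from its place.

Things in the scene. Friction and masses are not known exactly. Their poses are not given: they have to be found in the camera images.
- straightedge: Loose aluminium bar 210 (x) x 26 (y) x 10 mm, 0.2 kg, with a black ribbed grip block mid-way on its upper face (46 mm along x, 18 mm across y, 24 mm high, top 34 mm above the bar's underside). The last 30 mm are red at the +x end, blue at the -x end. Lies on the bench, grip up. Origin: centre of the underside; z up.
- red_end (a point): Point on the underside of the straightedge in its red end part, 95 mm from the bar's centre (10 mm short of the end), on the centre line. The upper face lies 10 mm above it.
- blue_end (a point): The same point in the blue end part, 95 mm from the bar's centre the other way.
- disc_red: Loose steel disc 160 mm across, 1.9 kg, red rim (a flat green-rimmed one is not used). Its face: a level spot 44 mm across, 14 mm above the bench, then falling 6 deg to 8 mm at the edge. A bar centred on it lies level, tips under about 1 N at an end, whose point sinks 7 mm until the bar meets the slope, and falls back level when released. Origin: centre of the underside; z up.

How it is judged:
On the way, in this order (a step that is already met when the one before it is completed fails the run):
1. the straightedge lies level across the middle of the red-rimmed disc, let go (horizontal distance between straightedge and disc_red below 0.016 m and z of straightedge in the frame of disc_red between 0.011 and 0.017 m and angle between straightedge's own z axis and vertical below 0.035 rad and linear speed of straightedge below 0.02 m/s and contact force between the fingers and straightedge below 0.05 N), for 0.3 s.
2. the fingers press the red end down: it sinks 3.5 mm or more while the blue end rises (z of red_end in the frame of disc_red below 0.0105 m and z of blue_end in the frame of disc_red above 0.0165 m and horizontal distance between straightedge and disc_red below 0.022 m and contact force between the fingers and straightedge above 0.1 N), for 0.2 s.
3. the fingers press the blue end down: it sinks 3.5 mm or more while the red end rises (z of blue_end in the frame of disc_red below 0.0105 m and z of red_end in the frame of disc_red above 0.0165 m and horizontal distance between straightedge and disc_red below 0.022 m and contact force between the fingers and straightedge above 0.1 N), for 0.2 s.
At the end, for the whole second after the job is handed in: The straightedge lies at rest on the red-rimmed disc, level within 2 degrees, its centre within 18 mm of the disc's centre, and the disc is within 25 mm of where it stood (horizontal distance between straightedge and disc_red below 0.018 m and z of straightedge in the frame of disc_red between 0.011 and 0.017 m and angle between straightedge's own z axis and vertical below 0.035 rad and linear speed of straightedge below 0.02 m/s and distance of disc_red from where it was at the start of the episode below 0.025 m); the robot touches nothing.
It also fails if it takes over 45 s, if anything falls off the work surface, if the arm or the gripper's body presses on something with over 40 N, if the wrist force passes 120 N, or if a joint passes its speed limit or range.

### The arm

A 7-joint arm with a two-finger parallel gripper is mounted at the origin on a cart in front of the work surface, level with it; the furniture and walls round the work are solid. World frame = base frame: x ahead of the robot, y to its left, z up, the work surface at z = 0. Lengths are in m, angles in rad, forces in N, time in s.
With the tool pointing down it reaches from about 0.425 to 0.925 m from the base axis. Payload 6.8 kg.
Tool frame: the origin (TCP) lies on the centre line of the jaws, within the pads' length; the fingertips stand 19 mm ahead of it and the grasp point (between the pads) is the TCP (r.tip_extent is the y of the fingertips in the tool frame, in m); y points along the fingers, z is the direction in which the jaws open and shut, and the axes are right-handed (so a half turn about y gives the same grasp; the last joint's range is limited). The gripper opens to 85 mm and grips with 20 to 120 N. Pads are 22 mm wide; open, the fingers measure 114 mm over their backs; the gripper's body (76 mm by 85 mm) begins 54 mm behind the grasp point. The pads swing forward as they close: fully open they stand 13 mm farther back than shut.
Start: joints at [-1.369, 0.477, 0.022, 1.555, -0.011, 1.109, -0.083], TCP at [0.206, 0.643, 0.25] pointing down, gripper open.
Joint ranges: [-2.96, 2.96], [-0.34, 2.1], [-1.41, 1.46], [0.24, 2.44], [-1.37, 4.51], [0.17, 1.92], [-2.96, 2.96]. Speed limits (rad/s): [2.39, 2.39, 3.14, 3.14, 3.14, 3.14, 3.14].

### API

Orientations are given as a rotation vector (axis times angle).
In Python, from bench import r gives the robot as it stands. The module is installed in compiled form; this text tells all that it offers.
- The arm moves only by the tool jog_arm, never from a script. Its argument "motion" is a list of rows, each a list of 3 entries, a list of its own where there are three numbers: the opening, from 0 (shut) to 1 (fully open), then the shift along the tool's x, y, z in m, then the turn, a rotation vector about the tool's x, y, z in degrees. A call has 1 to 10 rows; each row shifts and turns the commanded pose from where the row before left it, along the tool's axes as they then stand; what a row does not reach is not made up. A row lasts 1/12 s, in which the tool goes at most 41.7 mm and 7.16 degrees, less where a joint would pass 70% of its speed; a pose out of reach is approached as far as the arm can. A call with a gripper value outside its range is refused whole. The fingers move at their own pace and stop on an object; "force" is the grip in N (left out, the last holds). Time passes only in rows, so rows that do not move let the fingers close. It gives the time, the measured TCP pose, the force and the opening at its end, in the units of the state.
- r.get_obs(): the state, without advancing time (a new reading comes with each control period).
- r.grab_frame(name): name is "scene" or "top" or "wrist"; returns a dict with "image" (480x640x3 uint8, red, green, blue), "range_z" (480x640 float32, m along the optical axis (not along the pixel's ray), 0 where there is no reading), "fx", "fy", "cx", "cy" (pixels), "k1" (the pictures are not rectified: a ray, as slopes to the right and down, at radius r is drawn at 1 + k1 r^2 times it, then the intrinsics apply), "xyz" and "orientation" of the camera in the world. Camera axes: x right, y down, z forward; pixel columns grow to the right and rows downward; lengths in m; the calibration is good to about 2 mm. A picture is of the moment at which its call begins.
- r.hand_in(): hands the job in, once; it reports no verdict.
The state is a dict: "clock": time; "joints": joint angles; "qvel": joint speeds; "tau": joint torques, N m; "tcp_pos": TCP position; "orientation": TCP orientation; "contact_force": force on the tool from outside, world axes, zero at the start; "moment": the same for the moment, N m; "grip_width": finger opening in m.
Only numpy, scipy, OpenCV 4.12 (cv2) and the standard library are available. Lean on these libraries where they do the work, as an engineer would, in place of code of your own. Each camera call takes 0.05 s, during which the arm holds its last target.

## Working session

There is one attempt and no reset: what is moved stays moved. The work goes in short steps, Python scripts to look and compute and a tool call to move; the robot and the scene stay as the last step left them, time stands still between calls to the robot, and variables do not carry over. Pictures are saved under pics/ and viewed, and the job is handed in when it is done.

Besides the shell and the picture viewer there is one more tool, called after "Emit:" by a JSON object that holds its "method" and its "body", one argument or row to a line. jog_arm: Moves the arm, as the interface text tells. Its arguments: {"type":"object","properties":{"motion":{"type":"array","items":{"type":"array"}},"force":{"type":"number"}},"required":["motion"]}

```bash
mkdir -p pics; cat > h.py <<'E'
import numpy as np, cv2
from scipy.spatial.transform import Rotation as R
from bench import r
def grab(n,fn):
    f=r.grab_frame(n); cv2.imwrite('pics/'+fn,f['image'][:,:,::-1]); np.savez('pics/'+fn[:-4]+'.npz',**f); return f
def rays(f,uv):
    uv=np.atleast_2d(np.array(uv,float)); d=np.c_[(uv[:,0]-f['cx'])/f['fx'],(uv[:,1]-f['cy'])/f['fy']]
    s=d.copy()
    for _ in range(20): s=d/(1+f['k1']*(s**2).sum(1,keepdims=True))
    v=np.c_[s,np.ones(len(s))]
    o=np.array(f['orientation']); Rm=o if o.shape==(3,3) else R.from_rotvec(o).as_matrix()
    return np.array(f['xyz']),v@Rm.T
def plane(f,uv,z):
    o,d=rays(f,uv); return o+d*((z-o[2])/d[:,2])[:,None]
E
python3 - <<'E'
from h import *
print(r.get_obs(), r.tip_extent)
for n in('scene','top'):
    f=grab(n,n+'0.png'); print({k:v for k,v in f.items() if k not in('image','range_z')})
E
```

```text
{'clock': 0.0, 'joints': array([-1.36910126,  0.47780335,  0.02231221,  1.55647268, -0.01150706,
        1.10930149, -0.08312268]), 'qvel': array([ 8.21955850e-04,  5.27099369e-04,  6.02714226e-04,  1.05255781e-03,
       -1.34817468e-04, -4.62712543e-05, -4.91420804e-04]), 'tau': array([-6.15575536e-04, -5.96464384e+01,  1.60748642e+00, -2.81184125e+01,
        1.24319899e-02,  9.44002066e-03, -3.07556536e-05]), 'tcp_pos': array([0.20560381, 0.64232536, 0.24931401]), 'orientation': array([-1.55894163,  0.24331471, -0.24305048]), 'contact_force': array([-0.19047106, -0.62890411,  0.23442877]), 'moment': array([-0.01490479,  0.04553927, -0.02325275]), 'grip_width': 0.08543610891569857} 0.019
{'fx': 547.162908485178, 'fy': 547.162908485178, 'cx': 324.6010952706771, 'cy': 239.44800240732468, 'k1': -0.08014920954786317, 'xyz': array([-0.00362408, -0.70821013,  0.42191731]), 'orientation': array([-1.93145202,  0.62365976, -0.40907282])}
{'fx': 448.2148460932114, 'fy': 448.2148460932114, 'cx': 323.01035291035475, 'cy': 231.95778340042918, 'k1': -0.10018556232466684, 'xyz': array([ 0.34450356, -0.01160854,  0.86861039]), 'orientation': array([-2.13436227,  2.11454893, -0.21797418])}
```

View pics/top0.png

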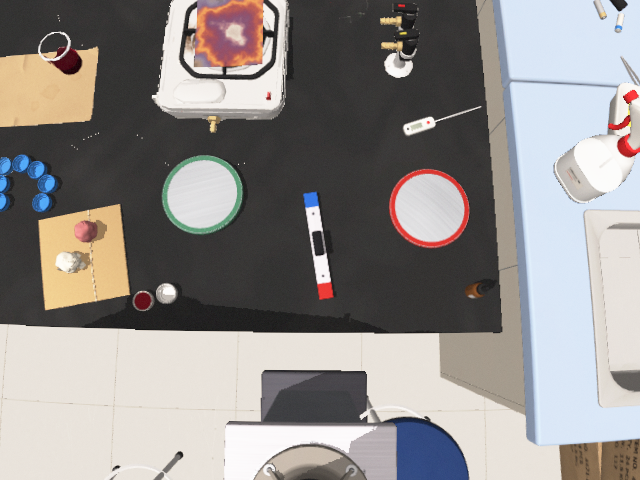

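View pics/scene0.png

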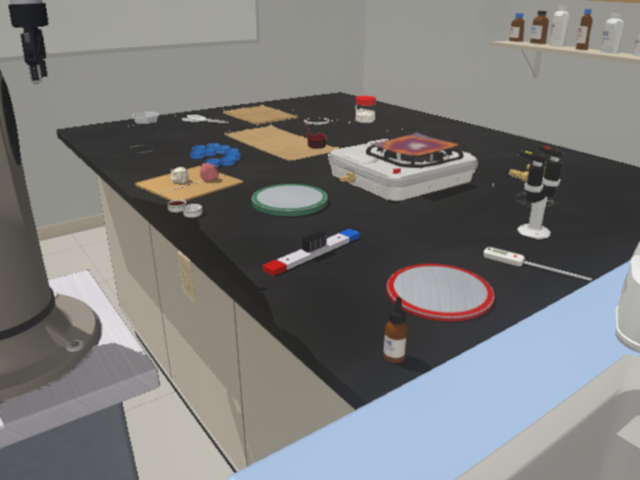

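The top view shows the red disc at about (429,208). The bar runs from its blue end (311,196) to its red end (325,295), with the grip near (319,243). Next I measure these.

```bash
cat > m.py <<'E'
from h import *
def masks(f):
    hsv=cv2.cvtColor(f['image'],cv2.COLOR_RGB2HSV); h,s,v=cv2.split(hsv)
    red=(((h<8)|(h>172))&(s>150)&(v>100)).astype(np.uint8)
    blue=((h>100)&(h<125)&(s>150)&(v>90)).astype(np.uint8)
    return red,blue
def comps(m,amin=40):
    n,l,st,c=cv2.connectedComponentsWithStats(m)
    return [(i,st[i],c[i]) for i in range(1,n) if st[i][4]>amin],l
E
python3 - <<'E'
from m import *
for n in('top','scene'):
    f=dict(np.load(f'pics/{n}0.npz')); red,blue=masks(f)
    for nm,m in(('red',red),('blue',blue)):
        cs,l=comps(m)
        for i,s,c in cs:
            z=np.median(f['range_z'][l==i]); o,d=rays(f,[c]); print(n,nm,s,c.round(1),plane(f,[c],.01).round(4)[0], (o+d*z).round(3)[0])
            if s[2]>70 and s[4]>300 and s[2]<130:
                p=np.argwhere(l==i)[:,::-1]
                ct,_=cv2.findContours((l==i).astype(np.uint8),cv2.RETR_EXTERNAL,cv2.CHAIN_APPROX_NONE)
                w=plane(f,max(ct,key=len)[:,0],.008)[:,:2]
                (cx,cy),(a,b),_=cv2.fitEllipse(w.astype(np.float32)*1000); print('  disc',cx,cy,a,b)
E
```

```text
top red [623  90  15  13 117] [630.2  96. ] [ 0.8319 -0.7084  0.01  ] [ 0.673 -0.481  0.29 ]
top red [608 115  22  15 128] [619.9 124. ] [ 0.7614 -0.6701  0.01  ] [ 0.65  -0.494  0.239]
top red [618 134  22  23 252] [626.2 147.1] [ 0.7076 -0.6768  0.01  ] [ 0.613 -0.504  0.234]
top red [389 169  80  78 890] [428.8 207.1] [ 0.5656 -0.2305  0.01  ] [ 0.566 -0.231  0.01 ]
  disc 566.6558837890625 -232.18609619140625 155.9498748779297 157.22247314453125
top red [317 283  17  17 225] [324.9 290.7] [ 0.3988 -0.0248  0.01  ] [ 0.399 -0.025  0.011]
top blue [   0  155   57   57 1513] [ 27.4 180.7] [0.6156 0.5976 0.01  ] [0.617 0.6   0.007]
top blue [303 192  16  15 197] [310.6 199.1] [0.5792 0.0048 0.01  ] [0.579 0.005 0.012]
top blue [ 395  422   73   58 2804] [427.2 454.1] [ 0.099  -0.2151  0.01  ] [-0.003 -0.3   -0.347]
  disc 97.34941101074219 -213.57662963867188 102.62142944335938 149.56561279296875
scene red [356  96  20   9 159] [365.1 100. ] [1.4377 0.9868 0.01  ] [1.204 0.711 0.077]
scene red [263 260  24  16 252] [273.9 267. ] [ 0.3923 -0.0321  0.01  ] [ 0.394 -0.028  0.008]
scene red [388 264 105  52 660] [440.3 291.7] [ 0.5538 -0.2426  0.01  ] [ 0.553 -0.243  0.011]
  disc 565.76025390625 -230.15956115722656 150.77369689941406 151.46559143066406
scene red [403 308  86  13 161] [442.7 316.3] [ 0.5064 -0.2915  0.01  ] [ 0.513 -0.286  0.005]
scene blue [191 144  49  22 641] [216.2 153.7] [0.6053 0.6186 0.01  ] [0.61  0.629 0.007]
scene blue [340 229  20  12 138] [351.  233.7] [ 0.5755 -0.0016  0.01  ] [0.578 0.001 0.009]
```

```bash
cat >> m.py <<'E'
def plan(target, yaw_jaw=None):
    """print tool axes, shift to target in tool frame, and turn about tool y to bring jaw axis to yaw"""
    o=r.get_obs(); T=R.from_rotvec(o['orientation']); M=T.as_matrix(); p=o['tcp_pos']
    print('t',o['clock'],'p',p.round(4),'F',o['contact_force'].round(2),'w',round(o['grip_width'],4)); print(M.round(3))
    jy=np.degrees(np.arctan2(M[1,2],M[0,2])); print('jaw yaw',jy.round(2))
    ys=M[:,1]; print('tilt deg',np.degrees(np.arccos(-ys[2])).round(2))
    ry=jy if yaw_jaw is None else yaw_jaw
    # final orientation: y down, z at yaw
    z=np.array([np.cos(np.radians(ry)),np.sin(np.radians(ry)),0]); y=np.array([0,0,-1.]); x=np.cross(y,z)
    G=np.c_[x,y,z]
    print('turn (tool,deg)',(np.degrees((T.inv()*R.from_matrix(G)).as_rotvec())).round(2))
    d=np.array(target)-p; print('shift now-frame mm',(M.T@d*1000).round(1),' final-frame mm',(G.T@d*1000).round(1))
E
python3 - <<'E'
from m import *
plan([.489,-.010,.10],99.3)
plan([.489,-.010,.10],-80.7)
E
```

```text
t 0.1 p [0.2056 0.6424 0.2494] F [-0.45  0.66 -0.64] w 0.0857
[[ 0.952 -0.     0.305]
 [-0.305 -0.002  0.952]
 [ 0.    -1.    -0.002]]
jaw yaw 72.25
tilt deg 0.09
turn (tool,deg) [ 9.000e-02 -2.705e+01 -2.000e-02]
shift now-frame mm [ 468.8  150.4 -534.7]  final-frame mm [ 174.2  149.4 -689.6]
t 0.1 p [0.2056 0.6424 0.2494] F [-0.45  0.66 -0.64] w 0.0857
[[ 0.952 -0.     0.305]
 [-0.305 -0.002  0.952]
 [ 0.    -1.    -0.002]]
jaw yaw 72.25
tilt deg 0.09
turn (tool,deg) [2.0000e-02 1.5295e+02 1.3000e-01]
shift now-frame mm [ 468.8  150.4 -534.7]  final-frame mm [-174.2  149.4  689.6]
```

Emit:
{"method": "jog_arm", "body": {
  "motion": [
    [0.7,[0,0,0],[0,-6.75,0]],
    [0.7,[0,0,0],[0,-6.75,0]],
    [0.7,[0,0,0],[0,-6.75,0]],
    [0.7,[0,0,0],[0,-6.75,0]],
    [0.7,[9,4,-35],[0,0,0]],
    [0.7,[9,4,-35],[0,0,0]],
    [0.7,[9,4,-35],[0,0,0]],
    [0.7,[9,4,-35],[0,0,0]],
    [0.7,[9,4,-35],[0,0,0]],
    [0.7,[9,4,-35],[0,0,0]]
  ]
}}

```text
clock: 0.93
tcp_pos: [0.3059, 0.4131, 0.2223]
orientation: [-1.568, -0.127, 0.127]
contact_force: [1.3, 0.2, 0.2]
grip_width: 0.06
```

Emit:
{"method": "jog_arm", "body": {
  "motion": [
    [0.7,[9,4,-35],[0,0,0]],
    [0.7,[9,4,-35],[0,0,0]],
    [0.7,[9,4,-35],[0,0,0]],
    [0.7,[9,4,-35],[0,0,0]],
    [0.7,[9,4,-35],[0,0,0]],
    [0.7,[9,4,-35],[0,0,0]],
    [0.7,[9,4,-35],[0,0,0]],
    [0.7,[9,4,-35],[0,0,0]],
    [0.7,[9,4,-35],[0,0,0]],
    [0.7,[9,4,-35],[0,0,0]]
  ]
}}

```text
clock: 1.77
tcp_pos: [0.472, 0.034, 0.1768]
orientation: [-1.567, -0.127, 0.127]
contact_force: [0.4, 0.4, 0.3]
grip_width: 0.0598
```

```bash
python3 - <<'E'
from m import *
plan([.489,-.010,.10],99.3)
E
```

```text
t 1.7667 p [0.472  0.034  0.1768] F [0.44 0.42 0.32] w 0.0598
[[ 0.987  0.    -0.161]
 [ 0.161  0.     0.987]
 [ 0.    -1.     0.   ]]
jaw yaw 99.26
tilt deg 0.0
turn (tool,deg) [-0.   -0.04  0.  ]
shift now-frame mm [  9.7  76.8 -46.2]  final-frame mm [  9.7  76.8 -46.2]
```

My mistake: I sent those shifts in millimetres, but the interface takes metres. The rows were clipped to the speed limit along the intended direction, so no harm was done. From here on I use metres.

Emit:
{"method": "jog_arm", "body": {
  "motion": [
    [0.7,[0.005,0.02,-0.023],[0,0,0]],
    [0.7,[0.005,0.02,-0.023],[0,0,0]],
    [0.7,[0,0,0],[0,0,0]],
    [0.7,[0,0,0],[0,0,0]]
  ]
}}

```text
clock: 2.1
tcp_pos: [0.4882, -0.0092, 0.1358]
orientation: [-1.568, -0.122, 0.127]
contact_force: [-0.4, 0.2, 0.4]
grip_width: 0.0601
```

```bash
python3 - <<'E'
from m import *
f=grab('wrist','w1.png'); plan([.489,-.010,.033],99.3)
print(f['xyz'],f['orientation'])
f=grab('top','top1.png')
E
```

```text
t 2.15 p [ 0.4886 -0.0078  0.1365] F [-0.25  0.36 -0.11] w 0.0598
[[ 0.987 -0.002 -0.16 ]
 [ 0.16  -0.     0.987]
 [-0.002 -1.     0.   ]]
jaw yaw 99.2
tilt deg 0.09
turn (tool,deg) [-0.01 -0.1  -0.09]
shift now-frame mm [  0.2 103.5  -2.2]  final-frame mm [ 1.000e-01  1.035e+02 -2.200e+00]
[ 0.40805641 -0.02208288  0.25817749] [1.8881326  2.21582571 0.35811258]
```

View pics/w1.png

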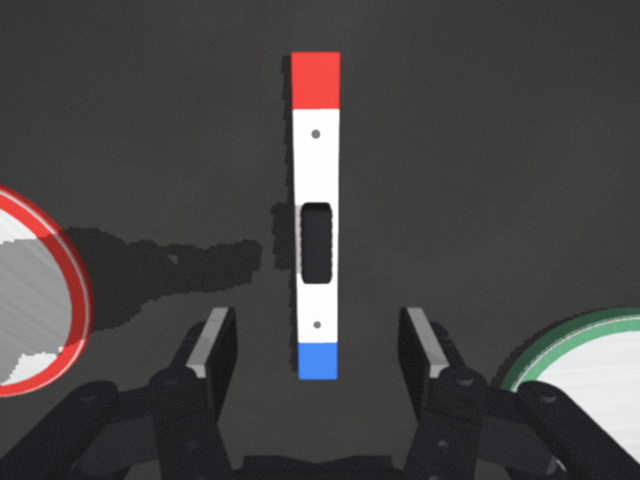

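The wrist view shows the bar upright between the jaws: red at (316,80), blue at (318,361), grip at (316,243). I cross-check its pose with this view.

```bash
python3 - <<'E'
from m import *
for n in('w1','top1'):
    f=dict(np.load(f'pics/{n}.npz')); red,blue=masks(f)
    for nm,m in(('red',red),('blue',blue)):
        cs,l=comps(m,100)
        for i,s,c in cs:
            print(n,nm,s,c.round(1),plane(f,[c],.01).round(4)[0])
            if n=='top1' and 380<c[0]<480 and c[1]<250:
                ct,_=cv2.findContours((l==i).astype(np.uint8),cv2.RETR_EXTERNAL,cv2.CHAIN_APPROX_NONE)
                print(' disc',cv2.fitEllipse((plane(f,max(ct,key=len)[:,0],.008)[:,:2]*1000).astype(np.float32)))
f=dict(np.load('pics/w1.npz')); print('grip',plane(f,[[316,222],[316,270]],.034))
E
```

```text
w1 red [ 291   52   49   57 2731] [315.1  79.5] [ 0.3995 -0.0248  0.01  ]
w1 red [  0 185  92 179 759] [ 54.5 244.2] [ 0.52   -0.1696  0.01  ]
w1 red [   0  195   85  200 3037] [ 50.8 297.9] [ 0.558  -0.1732  0.01  ]
w1 blue [ 297  343   40   37 1407] [317.  361.2] [0.578  0.0049 0.01  ]
top1 red [623  90  15  13 117] [630.2  96. ] [ 0.8319 -0.7084  0.01  ]
top1 red [608 115  22  15 129] [619.9 124. ] [ 0.7614 -0.6701  0.01  ]
top1 red [618 134  22  23 251] [626.2 147.1] [ 0.7077 -0.6769  0.01  ]
top1 red [389 169  80  78 884] [428.7 207.1] [ 0.5657 -0.2302  0.01  ]
 disc ((566.7377319335938, -232.22959899902344), (155.8654022216797, 156.7782745361328), 177.22616577148438)
top1 red [135 293  16  16 204] [142.3 300.5] [0.3751 0.3261 0.01  ]
top1 blue [   0  155   57   57 1528] [ 27.3 180.7] [0.6155 0.5977 0.01  ]
top1 blue [ 408  422   60   58 1342] [439.5 450.6] [ 0.1049 -0.2381  0.01  ]
grip [[ 0.47304355 -0.01248086  0.034     ]
 [ 0.50135648 -0.00795913  0.034     ]]
```

Emit:
{"method": "jog_arm", "body": {
  "motion": [
    [0.6,[0,0.03,-0.002],[0,0,0]],
    [0.6,[0,0.03,0],[0,0,0]],
    [0.6,[0,0.03,0],[0,0,0]],
    [0.6,[0,0.005,0],[0,0,0]],
    [0.6,[0,0,0],[0,0,0]],
    [0.6,[0,0,0],[0,0,0]],
    [0.6,[0,0,0],[0,0,0]]
  ]
}}

```text
clock: 2.78
tcp_pos: [0.4907, -0.0092, 0.0437]
orientation: [-1.567, -0.13, 0.125]
contact_force: [0.2, -0.4, -0.1]
grip_width: 0.0511
```

Emit:
{"method": "jog_arm", "body": {
  "motion": [
    [0.5,[0,0.005,0],[0,0,0]],
    [0.5,[0,0.004,0],[0,0,0]],
    [0.5,[0,0,0],[0,0,0]],
    [0.5,[0,0,0],[0,0,0]]
  ]
}}

```text
clock: 3.12
tcp_pos: [0.4894, -0.0098, 0.033]
orientation: [-1.567, -0.127, 0.127]
contact_force: [-0.2, 0.4, -0.2]
grip_width: 0.0427
```

```bash
python3 - <<'E'
from m import *
f=grab('wrist','w2.png');f=grab('scene','s2.png'); plan([.489,-.010,.033],99.3)
E
```

```text
t 3.2167 p [ 0.4894 -0.0098  0.0331] F [-0.08  0.44 -0.15] w 0.0426
[[ 0.987  0.    -0.161]
 [ 0.161  0.     0.987]
 [ 0.    -1.     0.   ]]
jaw yaw 99.24
tilt deg 0.01
turn (tool,deg) [-0.   -0.06  0.01]
shift now-frame mm [-0.4  0.1 -0.1]  final-frame mm [-0.4  0.1 -0.1]
```

View pics/w2.png

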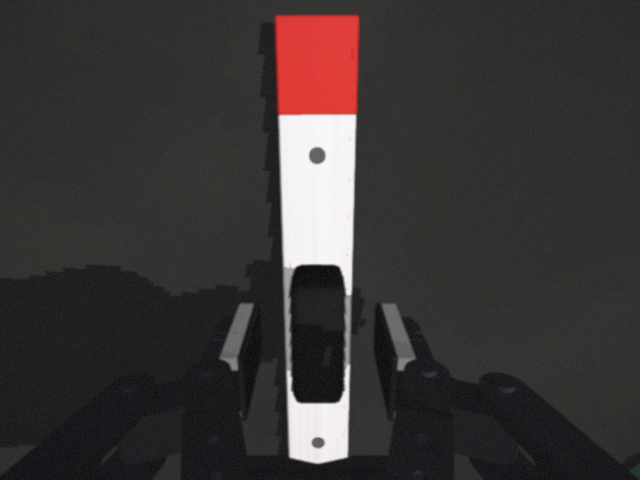

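View pics/s2.png

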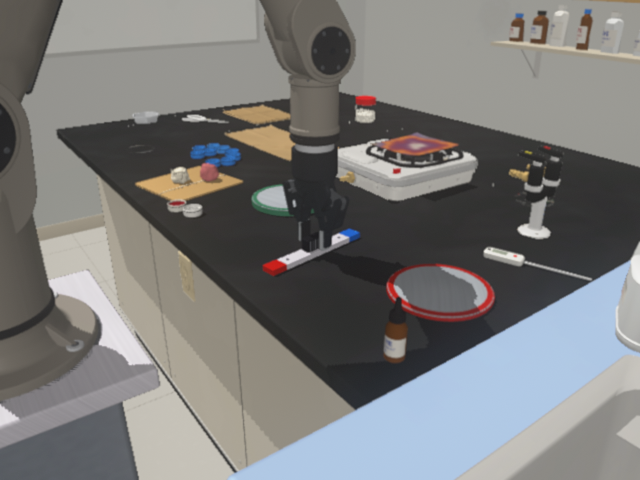

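The grip block at (318,333) sits centred between the pads. I close on it.

Emit:
{"method": "jog_arm", "body": {
  "motion": [
    [0,[0,0,0],[0,0,0]],
    [0,[0,0,0],[0,0,0]],
    [0,[0,0,0],[0,0,0]],
    [0,[0,0,0],[0,0,0]],
    [0,[0,0,0],[0,0,0]],
    [0,[0,0,0],[0,0,0]],
    [0,[0,0,0],[0,0,0]],
    [0,[0,0,0],[0,0,0]]
  ],
  "force": 40
}}

```text
clock: 3.88
tcp_pos: [0.4895, -0.0097, 0.0331]
orientation: [-1.567, -0.127, 0.127]
contact_force: [-1.5, 0.9, 5.6]
grip_width: 0.0173
```

Emit:
{"method": "jog_arm", "body": {
  "motion": [
    [0,[0,-0.01,0],[0,0,0]],
    [0,[0,-0.02,0],[0,0,0]],
    [0,[0,-0.02,0],[0,0,0]],
    [0,[0,0,0],[0,0,0]],
    [0,[0,0,0],[0,0,0]]
  ]
}}

```text
clock: 4.3
tcp_pos: [0.4899, -0.0097, 0.0838]
orientation: [-1.567, -0.128, 0.125]
contact_force: [-0.5, -0.6, -2.7]
grip_width: 0.0175
```

```bash
python3 - <<'E'
from m import *
f=grab('wrist','w3.png'); plan([.566,-.2315,.085],79.3); print(r.get_obs()['joints'].round(2))
E
```

```text
t 4.35 p [ 0.4891 -0.0097  0.0829] F [-0.53  0.21 -3.35] w 0.017
[[ 0.987  0.    -0.161]
 [ 0.161  0.     0.987]
 [ 0.    -1.     0.   ]]
jaw yaw 99.26
tilt deg 0.01
turn (tool,deg) [-1.000e-02  1.996e+01  1.000e-02]
shift now-frame mm [  40.2   -2.1 -231.3]  final-frame mm [ 116.7   -2.1 -203.7]
[-0.29  0.43  0.22  2.14 -0.16  0.59  1.78]
```

View pics/w3.png

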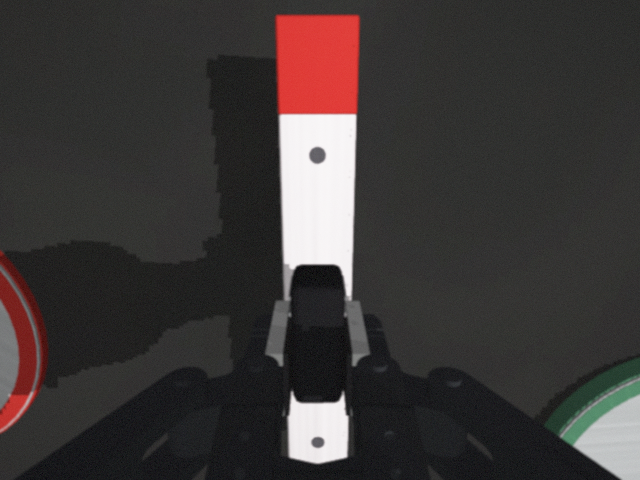

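The bar is held straight and its position in the wrist view is unchanged. I carry it over the disc.

Emit:
{"method": "jog_arm", "body": {
  "motion": [
    [0,[0,0,0],[0,5,0]],
    [0,[0,0,0],[0,5,0]],
    [0,[0,0,0],[0,5,0]],
    [0,[0,0,0],[0,5,0]],
    [0,[0.014,0,-0.025],[0,0,0]],
    [0,[0.014,0,-0.025],[0,0,0]],
    [0,[0.014,0,-0.025],[0,0,0]],
    [0,[0.014,0,-0.025],[0,0,0]],
    [0,[0.014,0,-0.025],[0,0,0]],
    [0,[0.014,0,-0.025],[0,0,0]]
  ]
}}

```text
clock: 5.18
tcp_pos: [0.5431, -0.1738, 0.0814]
orientation: [-1.566, 0.149, -0.145]
contact_force: [1.0, 0.1, -2.8]
grip_width: 0.0176
```

Emit:
{"method": "jog_arm", "body": {
  "motion": [
    [0,[0.014,0,-0.025],[0,0,0]],
    [0,[0.014,0,-0.025],[0,0,0]],
    [0,[0.004,0,-0.004],[0,0,0]],
    [0,[0,0,0],[0,0,0]],
    [0,[0,0,0],[0,0,0]],
    [0,[0,0,0],[0,0,0]]
  ]
}}

```text
clock: 5.68
tcp_pos: [0.5645, -0.2298, 0.0818]
orientation: [-1.564, 0.148, -0.144]
contact_force: [-0.6, 0.8, -2.3]
grip_width: 0.0175
```

```bash
python3 - <<'E'
from m import *
f=grab('wrist','w4.png'); f=grab('scene','s4.png'); f=grab('top','t4.png');plan([.566,-.2315,.05],79.3); print(r.get_obs()['joints'].round(2))
E
```

```text
t 5.8333 p [ 0.5651 -0.2301  0.0827] F [-0.47 -0.01 -2.49] w 0.0173
[[ 0.983 -0.001  0.185]
 [-0.185  0.001  0.983]
 [-0.001 -1.     0.001]]
jaw yaw 79.36
tilt deg 0.07
turn (tool,deg) [-0.05  0.06 -0.05]
shift now-frame mm [ 1.2 32.7 -1.2]  final-frame mm [ 1.2 32.7 -1.2]
[ 0.06  0.59  0.3   1.86 -0.25  0.73  1.89]
```

View pics/w4.png

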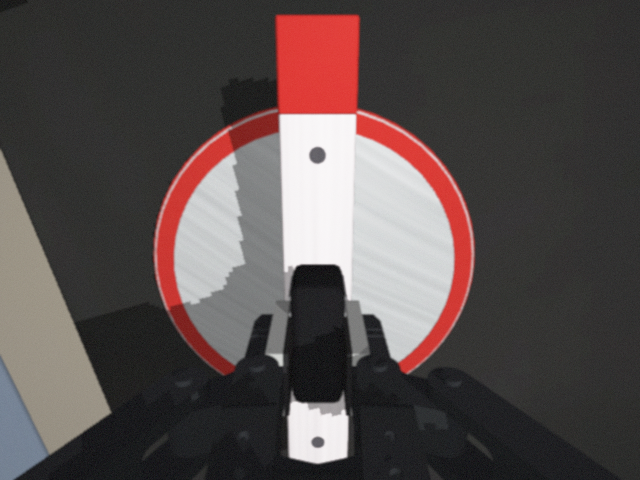

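View pics/s4.png

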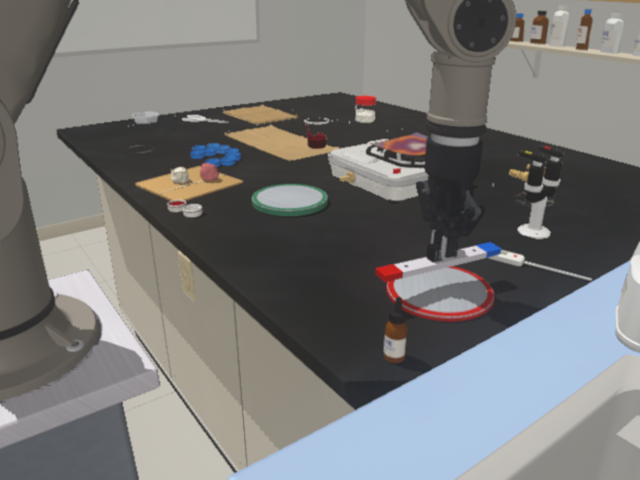

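The bar is straight over the disc in the wrist view; the rim spans u from 154 to 474. I fit a circle to the visible rim to fix the disc centre.

```bash
python3 - <<'E'
from m import *
from scipy.optimize import least_squares
f=dict(np.load('pics/w4.npz')); red,_=masks(f); 
pts=[]
for v in range(135,345,5):
    u=np.where(red[v]>0)[0]
    if len(u): pts+=[[u.min(),v],[u.max(),v]]
w=plane(f,pts,.008)[:,:2]
s=least_squares(lambda p:np.hypot(*(w-p[:2]).T)-p[2],[.566,-.231,.08],loss='soft_l1',f_scale=.001); print(s.x,np.abs(s.fun).max())
E
```

```text
[ 0.56440533 -0.23139955  0.07816845] 0.0015110720626158314
```

Emit:
{"method": "jog_arm", "body": {
  "motion": [
    [0,[0.0005,0.012,-0.001],[0,0,0]],
    [0,[0,0.012,0],[0,0,0]],
    [0,[0,0.008,0],[0,0,0]],
    [0,[0,0.002,0],[0,0,0]],
    [0,[0,0,0],[0,0,0]],
    [0,[0,0,0],[0,0,0]],
    [0,[0,0,0],[0,0,0]]
  ]
}}

```text
clock: 6.42
tcp_pos: [0.5655, -0.233, 0.0486]
orientation: [-1.566, 0.148, -0.147]
contact_force: [-0.2, 0.5, -2.4]
grip_width: 0.0171
```

Emit:
{"method": "jog_arm", "body": {
  "motion": [
    [0,[0,0.0005,0],[0,0,0]],
    [0,[0,0.0005,0],[0,0,0]],
    [0,[0,0,0],[0,0,0]],
    [0,[0,0,0],[0,0,0]]
  ]
}}

```text
clock: 6.75
tcp_pos: [0.5656, -0.2329, 0.048]
orientation: [-1.566, 0.147, -0.147]
contact_force: [0.7, -0.2, -2.6]
grip_width: 0.0172
```

Emit:
{"method": "jog_arm", "body": {
  "motion": [
    [0,[0,0.0005,0],[0,0,0]],
    [0,[0,0,0],[0,0,0]],
    [0,[0,0,0],[0,0,0]]
  ]
}}

```text
clock: 7.0
tcp_pos: [0.5656, -0.2329, 0.0474]
orientation: [-1.566, 0.147, -0.147]
contact_force: [-0.6, 0.5, -3.1]
grip_width: 0.0168
```

Emit:
{"method": "jog_arm", "body": {
  "motion": [
    [0,[0,0.0005,0],[0,0,0]],
    [0,[0,0,0],[0,0,0]],
    [0,[0,0,0],[0,0,0]]
  ]
}}

```text
clock: 7.25
tcp_pos: [0.5657, -0.2329, 0.0472]
orientation: [-1.566, 0.147, -0.148]
contact_force: [-0.5, 0.2, 2.0]
grip_width: 0.0169
```

Emit:
{"method": "jog_arm", "body": {
  "motion": [
    [0,[0,0.0005,0],[0,0,0]],
    [0,[0,0,0],[0,0,0]],
    [0,[0,0,0],[0,0,0]]
  ]
}}

```text
clock: 7.5
tcp_pos: [0.5657, -0.2329, 0.0472]
orientation: [-1.565, 0.147, -0.148]
contact_force: [-2.6, 2.0, 5.9]
grip_width: 0.017
```

Contact with the disc shows: the vertical force went from -2.6 to +5.9 N at TCP z 0.0472. I ease back 0.5 mm and release.

Emit:
{"method": "jog_arm", "body": {
  "motion": [
    [0,[0,-0.0005,0],[0,0,0]],
    [0.3,[0,0,0],[0,0,0]],
    [0.5,[0,0,0],[0,0,0]],
    [0.5,[0,0,0],[0,0,0]],
    [0.5,[0,0,0],[0,0,0]],
    [0.5,[0,0,0],[0,0,0]],
    [0.5,[0,-0.015,0],[0,0,0]],
    [0.5,[0,-0.03,0],[0,0,0]],
    [0.5,[0,-0.03,0],[0,0,0]],
    [0.5,[0,0,0],[0,0,0]]
  ]
}}

```text
clock: 8.33
tcp_pos: [0.5688, -0.2346, 0.1274]
orientation: [-1.568, 0.141, -0.155]
contact_force: [0.5, -0.9, 0.9]
grip_width: 0.0425
```

```bash
cat >> m.py <<'E'
def ends(f,z=.024):
    red,blue=masks(f); o={}
    for nm,m in(('red',red),('blue',blue)):
        cs,l=comps(m,80)
        for i,s,c in cs:
            d=np.median(f['range_z'][l==i]); oo,dd=rays(f,[c])
            print(nm,s,c.round(1),'plane',plane(f,[c],z).round(4)[0],'range',(oo+dd*d).round(4)[0])
E
python3 - <<'E'
from m import *
f=grab('wrist','w5.png'); s=grab('scene','s5.png'); plan([.4717,-.215,.06],79.3)
ends(f); print(); ends(s)
E
```

```text
t 8.4333 p [ 0.5665 -0.2332  0.1233] F [ 0.2  -0.07 -1.19] w 0.0428
[[ 0.982  0.003  0.187]
 [-0.187 -0.001  0.982]
 [ 0.003 -1.    -0.   ]]
jaw yaw 79.25
tilt deg 0.18
turn (tool,deg) [ 0.01 -0.05  0.18]
shift now-frame mm [-96.8  63.    0.2]  final-frame mm [-96.6  63.3   0.3]
red [  191    34   262   284 10391] [321.4 147.5] plane [ 0.5155 -0.2223  0.024 ] range [ 0.5171 -0.2225  0.0109]
red [261 319  37  23 376] [278.2 331.4] plane [ 0.6193 -0.2684  0.024 ] range [ 0.6288 -0.272   0.0076]
red [342 323  33  20 328] [358.5 333.2] plane [ 0.6296 -0.2206  0.024 ] range [ 0.64   -0.2207  0.0076]
blue [ 298  354   43   39 1625] [319.5 373.1] plane [ 0.6537 -0.2493  0.024 ] range [ 0.6542 -0.2494  0.0233]

red [356  96  20   9 159] [365.1 100. ] plane [1.3887 0.9292 0.024 ] range [1.2038 0.7118 0.0768]
red [376 264  59  40 461] [393.2 287.3] plane [ 0.4878 -0.2095  0.024 ] range [ 0.482  -0.2153  0.0286]
red [402 280  91  36 348] [457.  305.5] plane [ 0.5255 -0.2983  0.024 ] range [ 0.5402 -0.287   0.013 ]
red [403 307  88  14 177] [443.2 316.2] plane [ 0.4897 -0.3058  0.024 ] range [ 0.5134 -0.2865  0.0049]
blue [191 144  49  22 636] [216.2 153.7] plane [0.5846 0.5734 0.024 ] range [0.6097 0.6281 0.007 ]
blue [477 262  23  16 208] [489.6 268.9] plane [ 0.6505 -0.2549  0.024 ] range [ 0.6516 -0.2542  0.0233]
```

View pics/w5.png

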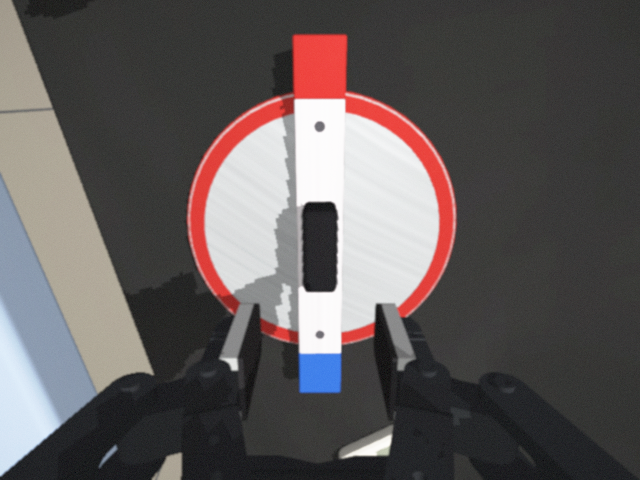

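View pics/s5.png

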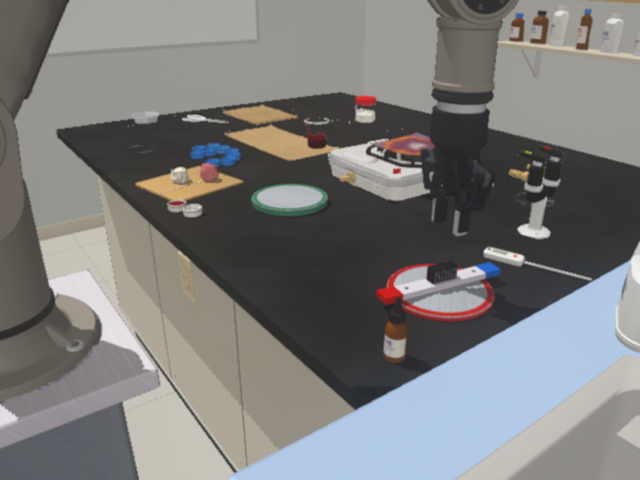

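The bar lies across the disc, with red at (320,66), blue at (320,373) and the rim from u 189 to 455. I check level and centring.

```bash
cat >> m.py <<'E'
from scipy.optimize import least_squares
def check(f,vs=(105,300)):
    red,blue=masks(f); red_end=red.copy()
    pts=[]
    for v in range(*vs,5):
        u=np.where(red[v]>0)[0]; u=u[(u<640)]
        if len(u): pts+=[[u.min(),v],[u.max(),v]]
    w=plane(f,pts,.008)[:,:2]
    s=least_squares(lambda p:np.hypot(*(w-p[:2]).T)-p[2],[.566,-.231,.08],loss='soft_l1',f_scale=.001)
    print('disc',s.x.round(4))
E
python3 - <<'E'
from m import *
f=dict(np.load('pics/w5.npz')); check(f)
red,blue=masks(f); red[88:]=0
for nm,m in(('red',red),('blue',blue)):
    ct,_=cv2.findContours(m,cv2.RETR_EXTERNAL,cv2.CHAIN_APPROX_NONE); c=max(ct,key=cv2.contourArea)
    x,y,w,h=cv2.boundingRect(c); print(nm,x,y,w,h)
    v=y if nm=='red' else y+h
    p=plane(f,[[x+w/2,v]],.024)[0]; print(p.round(4), 'range', np.median(f['range_z'][m>0]), end=' ')
    ys,xs=np.where(m>0); o,d=rays(f,np.c_[xs,ys]); print('z',np.median((o+d*f['range_z'][ys,xs][:,None])[:,2]))
E
```

```text
disc [ 0.5656 -0.2317  0.0779]
red 292 34 56 54
[ 0.4624 -0.2131  0.024 ] range 0.20888992 z 0.023097053245487997
blue 298 354 43 39
[ 0.6687 -0.2521  0.024 ] range 0.26851913 z 0.023234625245864976
```

The bar centre is (0.5656,-0.2326), within 1 mm of the disc centre. Both ends read a top height of 23 mm, so it is level. Next I shut the fingers and go above the red end.

Emit:
{"method": "jog_arm", "body": {
  "motion": [
    [0,[-0.024,0,0],[0,0,0]],
    [0,[-0.024,0,0],[0,0,0]],
    [0,[-0.024,0,0],[0,0,0]],
    [0,[-0.024,0,0],[0,0,0]],
    [0,[0,0,0],[0,0,0]],
    [0,[0,0,0],[0,0,0]],
    [0,[0,0,0],[0,0,0]]
  ]
}}

```text
clock: 9.02
tcp_pos: [0.4718, -0.2149, 0.1216]
orientation: [-1.566, 0.147, -0.147]
contact_force: [0.4, -0.1, 0.4]
grip_width: 0.0001
```

Emit:
{"method": "jog_arm", "body": {
  "motion": [
    [0,[0,0.025,0],[0,0,0]],
    [0,[0,0.025,0],[0,0,0]],
    [0,[0,0.012,0],[0,0,0]],
    [0,[0,0,0],[0,0,0]],
    [0,[0,0,0],[0,0,0]],
    [0,[0,0,0],[0,0,0]]
  ]
}}

```text
clock: 9.52
tcp_pos: [0.4722, -0.2154, 0.0606]
orientation: [-1.566, 0.147, -0.148]
contact_force: [0.2, 0.7, 0.4]
grip_width: 0.0001
```

```bash
python3 - <<'E'
from m import *
f=grab('wrist','w6.png'); s=grab('scene','s6.png'); plan([.4722,-.2149,.043],79.3)
E
```

```text
t 9.6167 p [ 0.4723 -0.2154  0.061 ] F [-0.54  0.33 -0.11] w 0.0001
[[ 0.982  0.002  0.187]
 [-0.187 -0.001  0.982]
 [ 0.002 -1.    -0.   ]]
jaw yaw 79.25
tilt deg 0.12
turn (tool,deg) [ 0.01 -0.05  0.12]
shift now-frame mm [-0.2 18.   0.5]  final-frame mm [-0.2 18.   0.5]
```

View pics/s6.png

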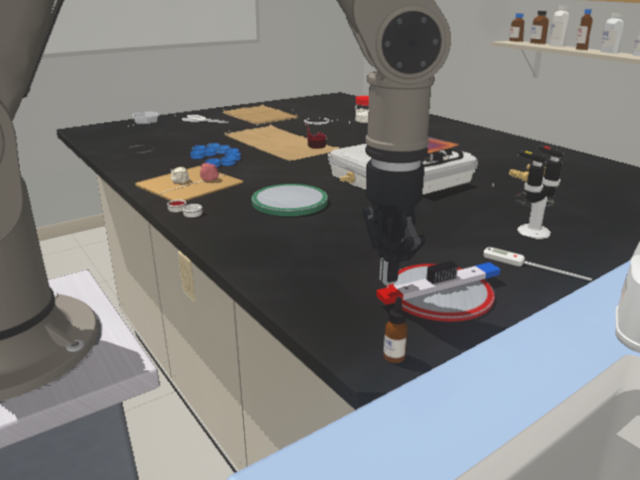

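View pics/w6.png

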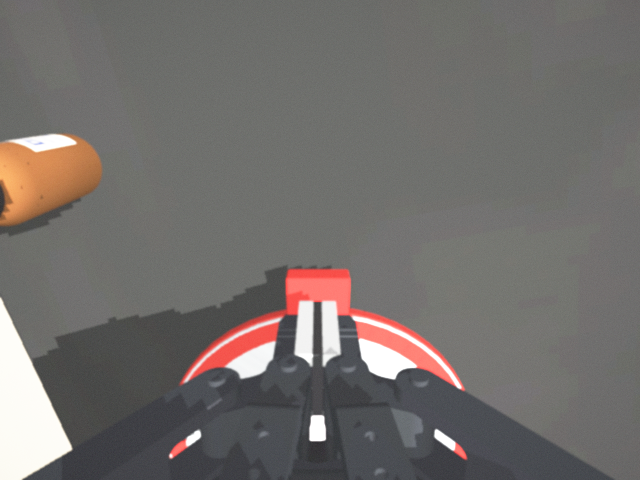

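The shut fingers at (318,330) are centred over the red end, whose edge is at v 270, and the bottle at (40,180) is clear. I press down slowly.

Emit:
{"method": "jog_arm", "body": {
  "motion": [
    [0,[0,0.006,0],[0,0,0]],
    [0,[0,0.006,0],[0,0,0]],
    [0,[0,0.002,0],[0,0,0]],
    [0,[0,0.002,0],[0,0,0]],
    [0,[0,0,0],[0,0,0]],
    [0,[0,0,0],[0,0,0]]
  ]
}}

```text
clock: 10.12
tcp_pos: [0.4712, -0.215, 0.0438]
orientation: [-1.566, 0.148, -0.147]
contact_force: [0.2, 0.5, -0.0]
grip_width: 0.0001
```

Emit:
{"method": "jog_arm", "body": {
  "motion": [
    [0,[0,0.002,0],[0,0,0]],
    [0,[0,0.002,0],[0,0,0]],
    [0,[0,0,0],[0,0,0]],
    [0,[0,0,0],[0,0,0]]
  ]
}}

```text
clock: 10.45
tcp_pos: [0.4712, -0.215, 0.0399]
orientation: [-1.566, 0.147, -0.147]
contact_force: [-0.4, 0.2, 1.4]
grip_width: 0.0
```

Emit:
{"method": "jog_arm", "body": {
  "motion": [
    [0,[0,0.0015,0],[0,0,0]],
    [0,[0,0.0015,0],[0,0,0]],
    [0,[0,0,0],[0,0,0]],
    [0,[0,0,0],[0,0,0]]
  ]
}}

```text
clock: 10.78
tcp_pos: [0.4712, -0.2149, 0.0369]
orientation: [-1.566, 0.148, -0.147]
contact_force: [-0.3, 0.0, 1.3]
grip_width: 0.0001
```

```bash
python3 - <<'E'
from m import *
s=grab('scene','s7.png'); plan([.4722,-.2149,.043],79.3); ends(s)
i=s['image'][230:330,360:530][:,:,::-1]; cv2.imwrite('pics/s7c.png',cv2.resize(i,None,fx=4,fy=4))
E
```

```text
t 10.8333 p [ 0.4712 -0.215   0.0369] F [-0.49 -0.16  0.61] w 0.0002
[[ 0.982 -0.     0.187]
 [-0.187  0.     0.982]
 [-0.    -1.     0.   ]]
jaw yaw 79.25
tilt deg 0.01
turn (tool,deg) [-0.   -0.05 -0.01]
shift now-frame mm [ 1.  -6.1  0.3]  final-frame mm [ 1.  -6.1  0.3]
red [356  96  11   9  88] [360.8 100.1] plane [1.3741 0.9377 0.024 ] range [1.1928 0.7212 0.0763]
red [405 278  88  37 287] [464.  303.3] plane [ 0.5381 -0.3001  0.024 ] range [ 0.5534 -0.2886  0.0128]
red [376 294  23  15 148] [386.1 301.6] plane [ 0.4525 -0.2332  0.024 ] range [ 0.4637 -0.2216  0.0143]
red [403 308  87  13 172] [443.2 316.3] plane [ 0.4896 -0.3059  0.024 ] range [ 0.5143 -0.2857  0.004 ]
blue [191 144  49  21 573] [216.4 152.9] plane [0.5886 0.5804 0.024 ] range [0.6133 0.6341 0.0074]
blue [477 257  24  16 215] [489.3 263.5] plane [ 0.665  -0.2429  0.024 ] range [ 0.6493 -0.2538  0.0333]
```

View pics/s7c.png

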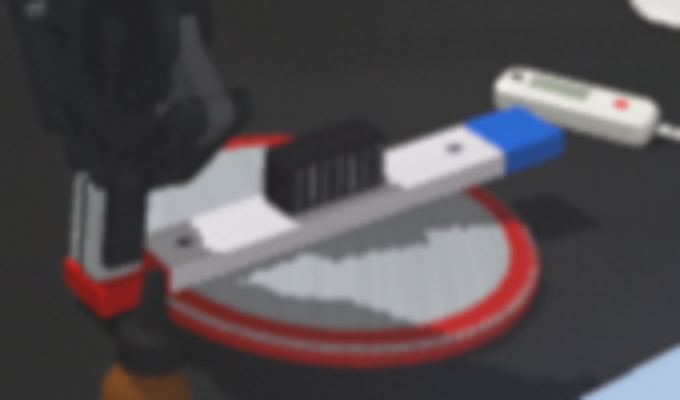

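The bar is plainly tipped: blue rose about 10 mm and the fingers went down about 6 mm at the red end. I hold a little longer, then lift slowly.

Emit:
{"method": "jog_arm", "body": {
  "motion": [
    [0,[0,0,0],[0,0,0]],
    [0,[0,0,0],[0,0,0]],
    [0,[0,-0.0015,0],[0,0,0]],
    [0,[0,-0.0015,0],[0,0,0]],
    [0,[0,-0.0015,0],[0,0,0]],
    [0,[0,-0.0015,0],[0,0,0]],
    [0,[0,-0.0015,0],[0,0,0]],
    [0,[0,-0.02,0],[0,0,0]],
    [0,[0,-0.03,0],[0,0,0]],
    [0,[0,-0.03,0],[0,0,0]]
  ]
}}

```text
clock: 11.67
tcp_pos: [0.4703, -0.2148, 0.1248]
orientation: [-1.565, 0.15, -0.145]
contact_force: [0.5, 0.7, -0.4]
grip_width: 0.0002
```

Emit:
{"method": "jog_arm", "body": {
  "motion": [
    [0,[0,0,0],[0,0,0]],
    [0,[0.03,0,0],[0,0,0]],
    [0,[0.03,0,0],[0,0,0]],
    [0,[0.025,0,0],[0,0,0]],
    [0,[0,0,0],[0,0,0]],
    [0,[0,0,0],[0,0,0]]
  ]
}}

```text
clock: 12.17
tcp_pos: [0.5554, -0.2307, 0.1239]
orientation: [-1.566, 0.147, -0.146]
contact_force: [-0.8, 0.8, -0.5]
grip_width: -0.0001
```

```bash
python3 - <<'E'
from m import *
f=grab('wrist','w8.png'); s=grab('scene','s8.png'); plan([.6590,-.2503,.061],79.3); ends(f); ends(s); check(f)
E
```

```text
t 12.2667 p [ 0.5534 -0.2308  0.1238] F [-0.32  0.25 -0.77] w 0.0001
[[ 0.982 -0.002  0.187]
 [-0.187  0.     0.982]
 [-0.002 -1.     0.   ]]
jaw yaw 79.22
tilt deg 0.11
turn (tool,deg) [-0.   -0.08 -0.11]
shift now-frame mm [107.5  62.6   0.6]  final-frame mm [107.4  62.8   0.4]
red [  189    67   260   293 10797] [318.4 189.2] plane [ 0.5222 -0.2238  0.024 ] range [ 0.5248 -0.2242  0.0115]
red [356  96  20   9 160] [365.2 100. ] plane [1.3892 0.9295 0.024 ] range [1.2045 0.7124 0.0768]
red [376 264  58  40 461] [393.2 287.3] plane [ 0.4877 -0.2095  0.024 ] range [ 0.4818 -0.2154  0.0288]
red [402 281  90  35 347] [456.7 305.5] plane [ 0.5254 -0.2979  0.024 ] range [ 0.5402 -0.2865  0.0129]
red [403 308  86  13 172] [442.8 316.3] plane [ 0.4892 -0.3057  0.024 ] range [ 0.5135 -0.2858  0.0043]
blue [191 144  49  21 572] [216.3 152.8] plane [0.5885 0.5806 0.024 ] range [0.6136 0.6352 0.0072]
blue [477 262  23  16 207] [489.6 268.9] plane [ 0.6504 -0.255   0.024 ] range [ 0.6518 -0.2541  0.0232]
disc [ 0.5631 -0.2313  0.0777]
```

View pics/w8.png

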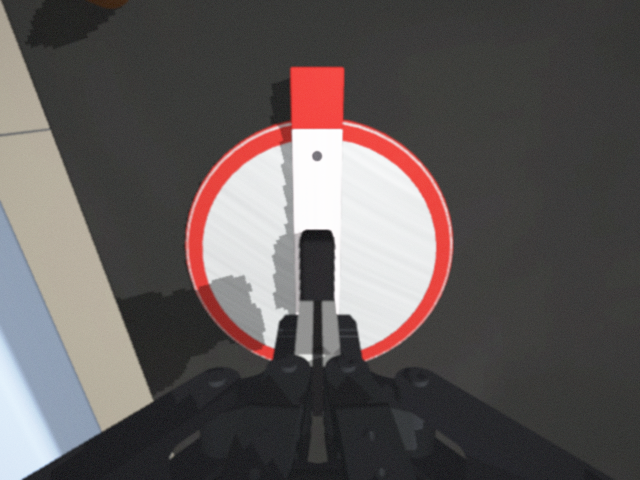

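The bar fell back level; the scene centroids match those from before the press (red 393.2,287.3; blue 489.6,268.9). Now I move to the blue end.

Emit:
{"method": "jog_arm", "body": {
  "motion": [
    [0,[0.027,0,0],[0,0,0]],
    [0,[0.027,0,0],[0,0,0]],
    [0,[0.027,0,0],[0,0,0]],
    [0,[0.025,0,0],[0,0,0]],
    [0,[0,0,0],[0,0,0]],
    [0,[0,0.025,0],[0,0,0]],
    [0,[0,0.025,0],[0,0,0]],
    [0,[0,0.01,0],[0,0,0]],
    [0,[0,0,0],[0,0,0]],
    [0,[0,0,0],[0,0,0]]
  ]
}}

```text
clock: 13.1
tcp_pos: [0.6579, -0.2507, 0.0644]
orientation: [-1.566, 0.149, -0.147]
contact_force: [0.9, -0.2, 0.5]
grip_width: -0.0004
```

```bash
python3 - <<'E'
from m import *
s=grab('scene','s9.png'); plan([.6590,-.2503,.043],79.3)
i=s['image'][200:330,340:560][:,:,::-1]; cv2.imwrite('pics/s9c.png',cv2.resize(i,None,fx=3,fy=3))
E
```

```text
t 13.15 p [ 0.6589 -0.251   0.0655] F [1.23 0.01 0.74] w 0.0
[[ 0.982  0.001  0.187]
 [-0.187 -0.     0.982]
 [ 0.001 -1.    -0.   ]]
jaw yaw 79.22
tilt deg 0.04
turn (tool,deg) [ 0.01 -0.08  0.04]
shift now-frame mm [-0.  22.5  0.7]  final-frame mm [-0.  22.5  0.7]
```

View pics/s9c.png

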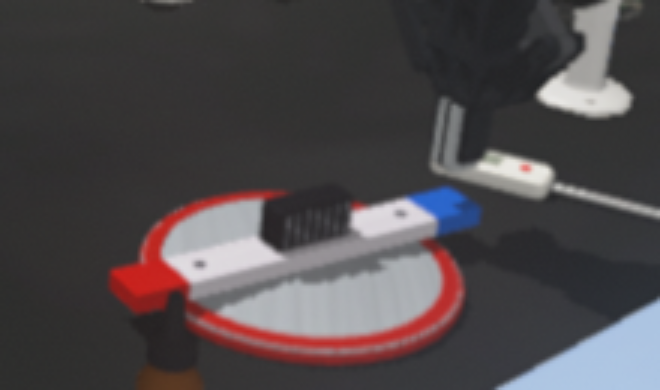

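The fingers are above the blue end. In the zoomed crop their tips are at (450,165), with the blue end at (445,210). I press down slowly.

Emit:
{"method": "jog_arm", "body": {
  "motion": [
    [0,[0,0.008,0],[0,0,0]],
    [0,[0,0.008,0],[0,0,0]],
    [0,[0,0.002,0],[0,0,0]],
    [0,[0,0.002,0],[0,0,0]],
    [0,[0,0,0],[0,0,0]],
    [0,[0,0,0],[0,0,0]]
  ]
}}

```text
clock: 13.65
tcp_pos: [0.659, -0.2506, 0.0444]
orientation: [-1.566, 0.147, -0.147]
contact_force: [0.0, 0.5, -0.1]
grip_width: -0.0001
```

Emit:
{"method": "jog_arm", "body": {
  "motion": [
    [0,[0,0.002,0],[0,0,0]],
    [0,[0,0.002,0],[0,0,0]],
    [0,[0,0.0015,0],[0,0,0]],
    [0,[0,0,0],[0,0,0]],
    [0,[0,0,0],[0,0,0]]
  ]
}}

```text
clock: 14.07
tcp_pos: [0.659, -0.2506, 0.039]
orientation: [-1.566, 0.147, -0.147]
contact_force: [1.1, -0.1, 0.6]
grip_width: -0.0003
```

Emit:
{"method": "jog_arm", "body": {
  "motion": [
    [0,[0,0.002,0],[0,0,0]],
    [0,[0,0,0],[0,0,0]],
    [0,[0,0,0],[0,0,0]],
    [0,[0,0,0],[0,0,0]]
  ]
}}

```text
clock: 14.4
tcp_pos: [0.6589, -0.2506, 0.037]
orientation: [-1.566, 0.147, -0.147]
contact_force: [1.3, -1.1, 1.5]
grip_width: -0.0
```

```bash
python3 - <<'E'
from m import *
s=grab('scene','s10.png'); plan([.6590,-.2503,.043],79.3); ends(s)
i=s['image'][200:330,340:560][:,:,::-1]; cv2.imwrite('pics/s10c.png',cv2.resize(i,None,fx=3,fy=3))
E
```

```text
t 14.45 p [ 0.6589 -0.2507  0.037 ] F [ 0.6  -0.24  0.46] w -0.0003
[[ 0.982  0.     0.187]
 [-0.187 -0.     0.982]
 [ 0.    -1.    -0.   ]]
jaw yaw 79.25
tilt deg 0.0
turn (tool,deg) [ 0.   -0.05  0.  ]
shift now-frame mm [ 0.  -6.   0.4]  final-frame mm [ 0.  -6.   0.4]
red [356  96  20   9 159] [365.1 100. ] plane [1.3887 0.9292 0.024 ] range [1.2038 0.7117 0.0769]
red [377 264  53  39 460] [393.8 284.2] plane [ 0.4947 -0.2032  0.024 ] range [ 0.4802 -0.218   0.0356]
red [402 282  91  34 353] [457.9 305.4] plane [ 0.5268 -0.2988  0.024 ] range [ 0.5417 -0.2873  0.0128]
red [403 307  88  14 178] [443.4 316.3] plane [ 0.4899 -0.306   0.024 ] range [ 0.514  -0.2863  0.0045]
blue [191 144  49  22 640] [216.1 153.7] plane [0.5844 0.5733 0.024 ] range [0.6094 0.6277 0.0071]
blue [477 267  23  14 122] [489.4 274.7] plane [ 0.6349 -0.2671  0.024 ] range [ 0.6489 -0.2575  0.0153]
```

View pics/s10c.png

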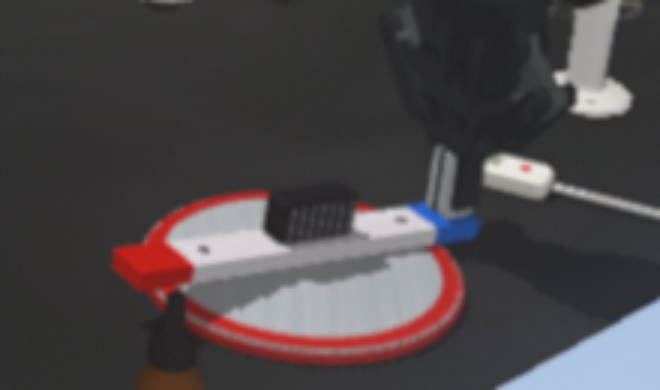

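The bar tips the other way: blue sits low at (445,220) in the crop and red has risen. I hold, release slowly and retreat.

Emit:
{"method": "jog_arm", "body": {
  "motion": [
    [0,[0,0,0],[0,0,0]],
    [0,[0,0,0],[0,0,0]],
    [0,[0,-0.0015,0],[0,0,0]],
    [0,[0,-0.0015,0],[0,0,0]],
    [0,[0,-0.0015,0],[0,0,0]],
    [0,[0,-0.0015,0],[0,0,0]],
    [0,[0,-0.0015,0],[0,0,0]],
    [0,[0,-0.02,0],[0,0,0]],
    [0,[0,-0.03,0],[0,0,0]],
    [0,[0,-0.03,0],[0,0,0]]
  ]
}}

```text
clock: 15.28
tcp_pos: [0.6581, -0.2503, 0.1243]
orientation: [-1.565, 0.149, -0.145]
contact_force: [0.9, -1.0, 0.3]
grip_width: -0.0003
```

Emit:
{"method": "jog_arm", "body": {
  "motion": [
    [0,[-0.03,-0.01,0],[0,0,0]],
    [0,[-0.03,-0.01,0],[0,0,0]],
    [0,[-0.03,-0.01,0],[0,0,0]],
    [0,[-0.03,-0.01,0],[0,0,0]],
    [0,[0,0,0],[0,0,0]],
    [0,[0,0,0],[0,0,0]],
    [0,[0,0,0],[0,0,0]]
  ]
}}

```text
clock: 15.87
tcp_pos: [0.5419, -0.2281, 0.1648]
orientation: [-1.566, 0.146, -0.148]
contact_force: [0.9, 0.4, -0.1]
grip_width: 0.0002
```

```bash
python3 - <<'E'
from m import *
f=grab('wrist','w11.png'); s=grab('scene','s11.png'); plan([.6590,-.2503,.043],79.3); ends(s);ends(f); check(f,(150,300))
E
```

```text
t 15.9667 p [ 0.5422 -0.2281  0.1643] F [-0.6  -0.43 -0.02] w 0.0003
[[ 0.983  0.001  0.186]
 [-0.186 -0.     0.983]
 [ 0.001 -1.    -0.   ]]
jaw yaw 79.3
tilt deg 0.03
turn (tool,deg) [ 0.01 -0.    0.03]
shift now-frame mm [ 1.188e+02  1.213e+02 -1.000e-01]  final-frame mm [ 1.189e+02  1.213e+02 -1.000e-01]
red [356  96  20   9 160] [365.2 100.1] plane [1.3886 0.9287 0.024 ] range [1.2035 0.7111 0.0769]
red [376 264  59  40 463] [393.3 287.3] plane [ 0.4879 -0.2094  0.024 ] range [ 0.4822 -0.2152  0.0286]
red [402 281  91  35 347] [457.2 305.2] plane [ 0.5264 -0.2979  0.024 ] range [ 0.5412 -0.2864  0.0128]
red [403 308  85  13 171] [442.2 316.4] plane [ 0.4884 -0.3054  0.024 ] range [ 0.5123 -0.2858  0.0047]
blue [191 144  49  22 638] [216.1 153.7] plane [0.5846 0.574  0.024 ] range [0.6088 0.6268 0.0076]
blue [477 262  23  16 208] [489.6 268.9] plane [ 0.6505 -0.2549  0.024 ] range [ 0.6519 -0.2539  0.0231]
red [ 208   96  222  246 7528] [318.2 198.2] plane [ 0.5232 -0.2239  0.024 ] range [ 0.5261 -0.2244  0.0117]
disc [ 0.5654 -0.2316  0.0777]
```

View pics/w11.png

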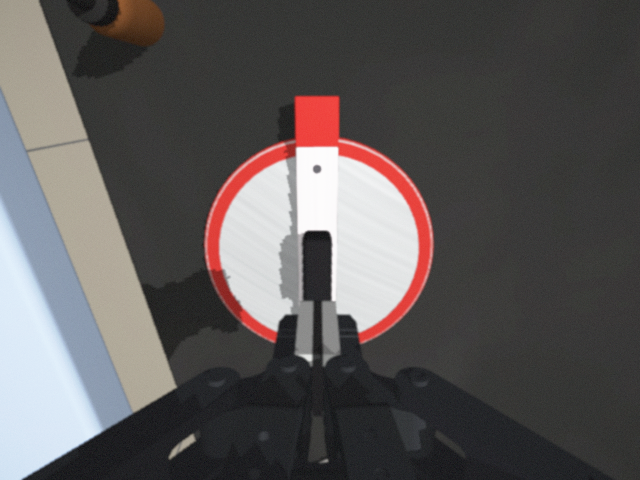

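View pics/s11.png

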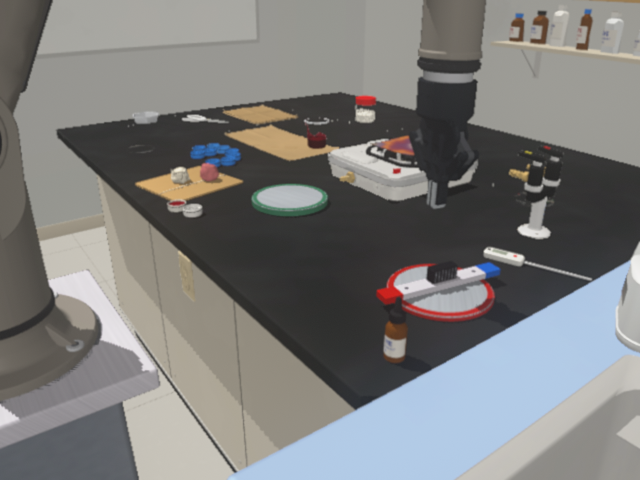

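The bar is level again and centred on the disc: red (393.3,287.3) and blue (489.6,268.9) are as at placement. The disc centre is unmoved and the gripper is clear above. I hand the job in.

```bash
python3 -c "
from bench import r
print(r.hand_in(), r.get_obs()['clock'])"
```

```text
the job is handed in; nothing more can be done
the job is handed in; nothing more can be done
```

The job is handed in. The straightedge went flat across the red-rimmed disc and tipped both ways when pressed. It now lies level and centred again, with the gripper clear above it.

- **Placing:** I picked the straightedge up by its grip, set it across the disc and let go. Its centre measured within about 1 mm of the disc's centre, and both ends read the same height.
- **Red end:** With the fingers shut I pressed it down about 6 mm. The blue end rose about 10 mm, and the bar fell back level when released.
- **Blue end:** I pressed it down by the same amount. The blue part dropped about 8 mm and the red part rose, and the bar fell back level again.
- **Last checks:** In the scene picture both coloured ends are within 0.1 pixel of where they were just after placing. The disc's centre measures (0.565, -0.232), within about 1.5 mm of the start. The last clock reading before hand-in was about 16 s.

**Slip and disagreements:**
- My first two move calls gave the shifts in millimetres instead of metres. The steps were clipped to the speed limit along the intended direction, and nothing was touched.
- A single wrist-camera reading put the disc's centre 2.5 mm off during the run, which is about the calibration error.
- The last wrist picture did not show the blue end, so the final level check rests on the scene camera.

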